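# Shut a row of flip-cap tubes with one light pass of the fingertips

### The arm

A 7-joint arm with a two-finger parallel gripper is mounted at the origin on the work surface. World frame = base frame: x ahead of the robot, y to its left, z up, the work surface at z = 0. Lengths are in m, angles in rad, forces in N, time in s.
With the tool pointing down it reaches from about 0.4 to 0.875 m from the base axis. Payload 19.3 kg.
Tool frame: the origin (TCP) lies midway between the tips of the shut fingers; the grasp point (between the pads) lies 19 mm behind it; z points along the fingers, y is the line along which they close (so a half turn about z gives the same grasp; the last joint's range is limited). The gripper opens to 85 mm and grips with 20 to 120 N. Pads are 22 mm wide; open, the fingers measure 114 mm over their backs; the gripper's body (76 mm by 85 mm) begins 54 mm behind the grasp point. The pads swing forward as they close: fully open they stand 13 mm farther back than shut.
Start: joints at [1.098, 0.521, -0.036, 1.599, 0.021, 1.021, -0.113], TCP at [0.245, -0.575, 0.231] pointing down, gripper open.
Joint ranges: [-2.91, 2.91], [-0.3, 2.13], [-1.5, 1.42], [0.17, 2.43], [-1.26, 4.41], [0.16, 1.93], [-2.52, 2.52]. Speed limits (rad/s): [1.89, 1.89, 2.39, 2.39, 3.01, 3.01, 3.01].

### API

Orientations are given as a unit quaternion [w, x, y, z].
In Python, from rig import sense, optics, job gives the robot as it stands.
- The arm moves only by the tool servo_tool, never from a script. Its argument "deltas" is a list of rows, each a list of 7 numbers: the opening, from -1 (shut) to 1 (fully open), then the shift along the tool's x, y, z in mm, then the turn, a rotation vector about the tool's x, y, z in rad. A call has exactly 5 rows; each row shifts and turns the commanded pose from where the row before left it, along the tool's axes as they then stand; what a row does not reach is not made up. A row lasts 1/10 s, in which the tool goes at most 50 mm and 8.59 degrees, less where a joint would pass 70% of its speed; a pose out of reach is approached as far as the arm can. A call with a gripper value outside its range is refused whole. The fingers move at their own pace and stop on an object; the grip force is fixed at half the most. Time passes only in rows, so rows that do not move let the fingers close, or fill a call up. It gives the time, the measured TCP pose, the force, the opening and the grip force at its end, in the units of the state.
- sense(): the state, without advancing time (a new reading comes with each control period).
- optics.read_camera(name): name is "side" or "top" or "wrist"; returns a dict with "frame" (400x640x3 uint8, blue, green, red), "fx", "fy", "cx", "cy" (pixels), "camera_from_world" (4x4, takes a point from world to camera coordinates); the wrist camera has in their place "hand_eye" (4x4, takes a point from camera to tool coordinates, whose origin is the TCP and whose axes are the flange's). Camera axes: x right, y down, z forward; pixel columns grow to the right and rows downward; lengths in m; the calibration is good to about 2 mm. The wrist camera is an equidistant fisheye: a pixel r from the principal point sees the ray r / f radians off the axis. A picture is of the moment at which its call begins: read the wrist's pose just before it. There is no depth.
- job.hand_in(): hands the job in; it is judged then, once.
The state is a dict: "time": time; "joint_positions": joint angles; "dq": joint speeds; "joint_efforts": joint torques, N m; "eef_pos": TCP position; "eef_rot": TCP orientation; "contact_force": force on the tool from outside, world axes, zero at the start; "wrist_torque": the same for the moment, N m; "gripper_width": finger opening in m; "finger_force": force on a finger pad.
Only numpy, scipy, OpenCV 4.12 (cv2) and the standard library are available. Lean on these libraries where they do the work, as an engineer would, in place of code of your own. Each camera call takes 0.05 s, during which the arm holds its last target. There are 200 camera calls.

### The job

The four flip-cap tubes in the rack have been left with their caps ajar: shut them all, fully down, by running your fingertips lightly along the tops of the row in one continuous low pass, starting at the hinge side of the first tube so that the caps fold down one after another towards their tabs. Do not lift or push away the rack or anything in it, do not lift your fingers away before the last cap is folded down, and leave the two screw-cap tubes, the bottle and the timer undisturbed.

Things in the scene. Friction and masses are not known exactly. Their poses are not given: they have to be found in the camera images.
- rack: blue plastic tube rack, loose on rubber feet at any yaw, 200 long (x) by 100 wide (y), deck 52 high above the bench, 0.5 to 0.8 kg; origin: centre of its underside, z up. Row y = -24 mm (x = -63, -21, 21, 63) holds four flip-cap specimen tubes, 24 mm across, pushed in tight, rims 70 mm above the bench; row y = +26 has 19 mm holes, two filled. All flip caps hinge on their -x side and gape towards +x; shut, their tops lie level at 74 mm.
- row_start (a point): point fixed to the rack above the hinge line of the first flip-cap tube, where the row of cap tops begins (rack x = -80, y = -24 mm), at the height of the shut cap tops, 74 mm above the bench; its axes are the rack's, +x running along the row
- row_end (a point): point fixed to the rack over the tab end of the fourth cap when shut, where the row of cap tops ends (rack x = 82, y = -24 mm), at the height of the shut cap tops, 74 mm above the bench; its axes are the rack's
- cap1 (a joint): white snap cap of the first (at the hinge end of the row) flip-cap tube, 28 mm across, 4 thick, bevelled rim, hinged at rim height 17 mm from the tube's axis on the rack's -x side, its tab reaching 19 mm past the axis on the +x side. Hinge angle in rad: 0 = fully shut, growing as the tab end rises (stop at 2.4); starts at 0.5 to 1.1. It stays where it is left (friction 0.006 N m, no spring or latch).
- cap2 (a joint): white snap cap of the second flip-cap tube, 28 mm across, 4 thick, bevelled rim, hinged at rim height 17 mm from the tube's axis on the rack's -x side, its tab reaching 19 mm past the axis on the +x side. Hinge angle in rad: 0 = fully shut, growing as the tab end rises (stop at 2.4); starts at 0.5 to 1.1. It stays where it is left (friction 0.006 N m, no spring or latch).
- cap3 (a joint): white snap cap of the third flip-cap tube, 28 mm across, 4 thick, bevelled rim, hinged at rim height 17 mm from the tube's axis on the rack's -x side, its tab reaching 19 mm past the axis on the +x side. Hinge angle in rad: 0 = fully shut, growing as the tab end rises (stop at 2.4); starts at 0.5 to 1.1. It stays where it is left (friction 0.006 N m, no spring or latch).
- cap4 (a joint): white snap cap of the fourth and last flip-cap tube, 28 mm across, 4 thick, bevelled rim, hinged at rim height 17 mm from the tube's axis on the rack's -x side, its tab reaching 19 mm past the axis on the +x side. Hinge angle in rad: 0 = fully shut, growing as the tab end rises (stop at 2.4); starts at 0.5 to 1.1. It stays where it is left (friction 0.006 N m, no spring or latch).
- screw_tube_a: loose clear screw-cap tube, 16 mm diameter with a white cap 19 mm across, standing in the rack's other row (rack x = -36, y = 26 mm), its top 81 mm above the bench; origin at the centre of its foot; not to be disturbed
- screw_tube_b: the same kind of loose screw-cap tube, at rack x = 36, y = 26 mm; not to be disturbed
- reagent_bottle: amber bottle, 60 mm diameter, 125 high, standing on the bench at the left; origin at the centre of its underside; not to be disturbed
- timer: white bench timer lying flat, 62 by 62 by 16 mm, at the right; origin at the centre of its underside; not to be disturbed

How it is judged:
By the outcome, as a careful person would: the job done as asked, in the order asked, and still so for the second after the job is handed in, with the robot touching nothing.
It also fails if it takes over 38 s, if anything falls off the work surface, if the arm or the gripper's body presses on something with over 40 N, if the wrist force passes 120 N, or if a joint passes its speed limit or range.

## Working session

There is one attempt and no reset: what is moved stays moved. The work goes in short steps, Python scripts to look and compute and a tool call to move; the robot and the scene stay as the last step left them, time stands still between calls to the robot, and variables do not carry over. Pictures are saved under pics/ and viewed, at most 10 in all, crops included, and the job is handed in when it is done.

Besides the shell and the picture viewer there is one more tool, called in YAML: its name, and indented under it one key for each argument. servo_tool: Moves the arm, as the interface text tells. Its arguments: {"type":"object","properties":{"deltas":{"type":"array"}},"required":["deltas"]}

```bash
mkdir -p pics; python3 - <<'E'
from rig import sense, optics
import cv2,numpy as np
s=sense();print({k:np.round(v,3).tolist() for k,v in s.items()})
for n in("top","side"):
    c=optics.read_camera(n);cv2.imwrite(f"pics/{n}0.png",c["frame"])
    print(n,c["fx"],c["fy"],c["cx"],c["cy"],np.round(c["camera_from_world"],4).tolist())
E
```

```text
{'time': 0.0, 'joint_positions': [1.098, 0.522, -0.036, 1.6, 0.021, 1.021, -0.113], 'dq': [0.001, -0.0, 0.0, -0.001, 0.002, -0.001, -0.0], 'joint_efforts': [-0.002, -92.712, 1.979, -36.993, 0.018, 0.008, -0.0], 'eef_pos': [0.245, -0.575, 0.231], 'eef_rot': [-0.001, 0.98, 0.2, -0.0], 'contact_force': [-0.491, 0.264, -0.213], 'wrist_torque': [0.036, 0.001, 0.002], 'finger_force': 0.0, 'gripper_width': 0.086}
top 443.6654643182045 443.6654643182045 314.2395369194396 204.88711724500178 [[0.0191, -0.9998, -0.0089, 0.0015], [-0.9876, -0.0175, -0.1562, 0.5522], [0.156, 0.0117, -0.9877, 1.2115], [0.0, 0.0, 0.0, 1.0]]
side 462.59906394343113 462.59906394343113 324.3795643937915 195.08633050474532 [[-0.9599, -0.2797, 0.0188, 0.5412], [-0.2043, 0.652, -0.7302, 0.1711], [0.192, -0.7047, -0.683, 0.9912], [0.0, 0.0, 0.0, 1.0]]
```

View pics/top0.png

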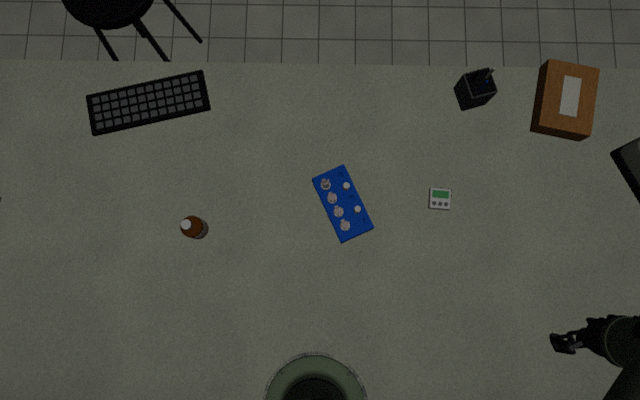

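View pics/side0.png

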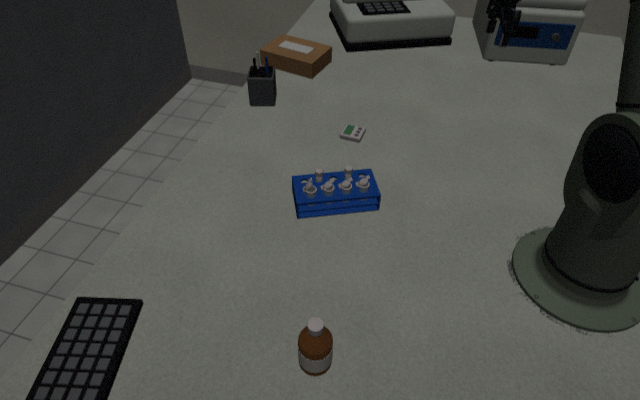

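The top view shows the blue rack with corners near (312,179), (344,165), (374,228) and (341,243). The flip caps are on the left, from (326,184) to (345,226), with the screw caps at (347,185) and (358,209) on the right, so rack +x points towards the robot. The side view has the rack at about (335,193), bottle at (316,345), timer at (353,132).

```bash
python3 - <<'E'
from rig import sense, optics
import cv2,numpy as np
from scipy.optimize import minimize
C={n:optics.read_camera(n) for n in("top","side")}
def proj(c,P):
    q=(c["camera_from_world"]@np.c_[P,np.ones(len(P))].T)[:3]
    return np.c_[c["fx"]*q[0]/q[2]+c["cx"],c["fy"]*q[1]/q[2]+c["cy"]]
def R(p,L):
    c,s=np.cos(p[2]),np.sin(p[2]);L=np.array(L,float)
    return np.c_[p[0]+c*L[:,0]-s*L[:,1],p[1]+s*L[:,0]+c*L[:,1],L[:,2]]
box=[(x,y,z) for x in(-.1,.1) for y in(-.05,.05) for z in(0,.052)]
M={}
for n,c in C.items():
    f=c["frame"].astype(int);m=((f[...,0]>f[...,2]+40)&(f[...,0]>60)).astype(np.uint8)
    ok,l,st,ce=cv2.connectedComponentsWithStats(m)
    d=[(st[i,4] if np.hypot(*(ce[i]-(340,200)))<40 else 0) for i in range(1,ok)]
    cn=max(cv2.findContours((l==1+np.argmax(d)).astype(np.uint8),0,2)[0],key=len)
    M[n]=cv2.convexHull(cn).reshape(-1,2).astype(np.float32)
def cost(p,names=("top","side")):
    t=0
    for n in names:
        h=cv2.convexHull(proj(C[n],R(p,box)).astype(np.float32))
        d=[cv2.pointPolygonTest(h,(float(a),float(b)),True)-.5 for a,b in M[n]]
        t+=np.mean(np.square(d))
    return t
for names in(("top",),("side",),("top","side")):
    b=min((minimize(cost,[.57,-.05,a],args=(names,),method="Nelder-Mead",options=dict(xatol=1e-5,fatol=1e-5,maxiter=900,initial_simplex=[[.57,-.05,a],[.6,-.05,a],[.57,-.02,a],[.57,-.05,a+.1]])) for a in(-2.6,-2.8,-3.0)),key=lambda r:r.fun)
    print(names,b.x.round(4),round(b.fun,3))
p=b.x
rs,re=R(p,[(-.080,-.024,.074),(.082,-.024,.074)]);print("start",rs.round(4),"end",re.round(4))
out=[]
for n,(u,v,w) in(("top",(290,150,110)),("side",(280,150,110))):
    k=7 if n=="top" else 7
    im=cv2.resize(C[n]["frame"][v:v+80,u:u+w],None,fx=k,fy=k,interpolation=2);im=cv2.convertScaleAbs(im,alpha=1.6)
    L=[(x,-.024,.074) for x in(-.063,-.021,.021,.063)]+[(-.036,.026,.081),(.036,.026,.081)]+[(-.08,-.024,.074)]+[(x,y,.052) for x in(-.1,.1) for y in(-.05,.05)]
    for q in proj(C[n],R(p,L)): cv2.circle(im,tuple(int((a-o+.5)*k) for a,o in zip(q,(u,v))),4,(0,0,255),1)
    out.append(im[:, :])
cv2.imwrite("pics/fit.png",cv2.resize(np.vstack(out),(400,582))) if 0 else cv2.imwrite("pics/fit.png",cv2.resize(np.hstack(out),(800,290)))
E
```

```text
('top',) [ 0.5607 -0.0676 -2.6936] 0.055
('side',) [ 0.5582 -0.0705 -2.6813] 0.322
('top', 'side') [ 0.5593 -0.0687 -2.6914] 0.731
start [ 0.6209 -0.0122  0.074 ] end [ 0.475  -0.0827  0.074 ]
```

View pics/fit.png

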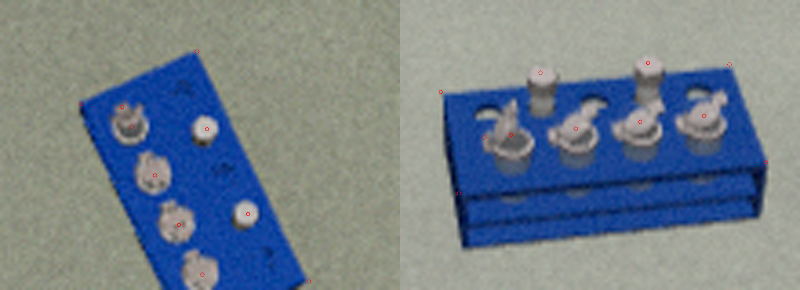

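The fit holds: predicted caps and screw tubes fall on the seen ones, and the tabs rise to the robot side as expected. Now I move to a point behind the hinge end, high up, with the fingers shut.

servo_tool:
  deltas:
    - [-1,40,-25,0,0,0,0]
    - [-1,40,-25,0,0,0,0]
    - [-1,40,-25,0,0,0,0]
    - [-1,40,-25,0,0,0,0]
    - [-1,40,-25,0,0,0,0]

```text
time: 0.7
eef_pos: [0.3807, -0.3799, 0.2313]
eef_rot: [0.0, 0.98, 0.2, 0.0]
contact_force: [1.5, -0.6, 0.3]
gripper_width: 0.012
finger_force: 0.0
```

servo_tool:
  deltas:
    - [-1,40,-25,0,0,0,0]
    - [-1,40,-25,0,0,0,0]
    - [-1,40,-25,0,0,0,0]
    - [-1,40,-25,0,0,0,0]
    - [-1,40,-25,0,0,0,0]

```text
time: 1.2
eef_pos: [0.5158, -0.1865, 0.2314]
eef_rot: [0.0, 0.98, 0.2, 0.0]
contact_force: [0.4, -0.4, 0.1]
gripper_width: -0.0
finger_force: 0.0
```

```bash
cat > h.py <<'E'
from rig import sense
import numpy as np
from scipy.spatial.transform import Rotation as Ro
A=-2.6914;o=np.array([.6209,-.0122,.074]);RR=Ro.from_euler('z',A).as_matrix()
def rep():
    s=sense();T=Ro.from_quat(np.roll(s["eef_rot"],-1)).as_matrix();p=np.array(s["eef_pos"])
    q=RR.T@(p-o)*1e3+[-80,-24,74]
    print("t",round(s["time"],2),"rack mm",q.round(1),"F",np.round(s["contact_force"],2),"w",round(s["gripper_width"],4))
    for rx,z in((-112,130),(-112,74)):
        g=o+RR@(np.array([rx,-24,z])-[-80,-24,74])/1e3
        print("to",rx,z,(T.T@(g-p)*1e3).round(1))
    want=np.c_[-RR[:,0],RR[:,1],[0,0,-1]]
    print("turn",Ro.from_matrix(T.T@want).as_rotvec().round(4))
rep()
E
python3 h.py
```

```text
t 1.2 rack mm [ 90.5  87.2 231.4] F [ 0.42 -0.42  0.06] w -0.0
to -112 130 [ 197.  -120.7  101.4]
to -112 74 [ 197.  -120.7  157.4]
turn [ 0.0002 -0.0001 -0.0475]
```

servo_tool:
  deltas:
    - [-1,40,-24,0,0,0,0]
    - [-1,40,-24,0,0,0,0]
    - [-1,40,-24,0,0,0,0]
    - [-1,40,-24,0,0,0,0]
    - [-1,37,-25,0,0,0,-0.0475]

```text
time: 1.7
eef_pos: [0.6497, 0.0021, 0.2311]
eef_rot: [0.0, 0.975, 0.223, -0.0]
contact_force: [0.6, -1.0, 0.6]
gripper_width: -0.0001
finger_force: 0.0
```

servo_tool:
  deltas:
    - [-1,0,0,25,0,0,0]
    - [-1,0,0,25,0,0,0]
    - [-1,0,0,25,0,0,0]
    - [-1,0,0,25,0,0,0]
    - [-1,0,0,0,0,0,0]

```text
time: 2.2
eef_pos: [0.6469, 0.0003, 0.1282]
eef_rot: [-0.0, 0.975, 0.223, -0.003]
contact_force: [0.0, -0.8, 0.6]
gripper_width: 0.0
finger_force: 0.0
```

```bash
python3 h.py; python3 -c "
from rig import optics;import cv2
f=optics.read_camera('side')['frame'][120:220,270:400];cv2.imwrite('pics/s1.png',cv2.convertScaleAbs(cv2.resize(f,None,fx=5,fy=5,interpolation=2),alpha=1.6))"
```

```text
t 2.2 rack mm [-108.9  -23.9  128.2] F [ 0.   -0.84  0.59] w 0.0
to -112 130 [ 3.1 -0.1 -1.9]
to -112 74 [ 3.4  0.  54.1]
turn [-0.002   0.0048  0.0003]
```

View pics/s1.png

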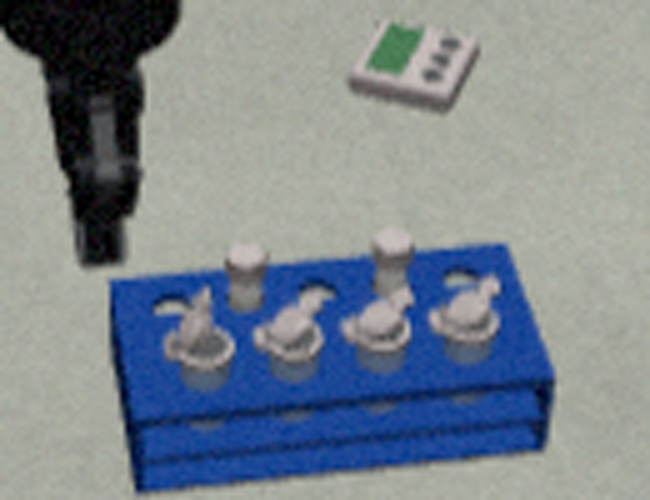

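The fingertips (100,260) stand behind the hinge end of the row. Cap 1 at (200,315) gapes widest and its hinge is on the left. Now I go down to just above cap-top height.

servo_tool:
  deltas:
    - [-1,0,0,15,0,0,0]
    - [-1,0,0,15,0,0,0]
    - [-1,0,0,15,0,0,0]
    - [-1,0,0,7,0,0,0]
    - [-1,0,0,0,0,0,0]

```text
time: 2.75
eef_pos: [0.6481, 0.0004, 0.078]
eef_rot: [-0.0, 0.975, 0.223, -0.001]
contact_force: [-0.0, -0.7, 0.2]
gripper_width: 0.0001
finger_force: 0.0
```

servo_tool:
  deltas:
    - [-1,0,0,0,0,0,0]
    - [-1,0,0,0,0,0,0]
    - [-1,0,0,0,0,0,0]
    - [-1,0,0,0,0,0,0]
    - [-1,0,0,0,0,0,0]

```text
time: 3.25
eef_pos: [0.6489, 0.0004, 0.0795]
eef_rot: [0.0, 0.975, 0.223, 0.0]
contact_force: [-0.2, -0.8, 0.5]
gripper_width: 0.0002
finger_force: 0.0
```

```bash
python3 h.py
```

```text
t 3.25 rack mm [-110.7  -23.1   79.5] F [-0.22 -0.75  0.45] w 0.0002
to -112 130 [  1.3  -0.9 -50.5]
to -112 74 [ 1.3 -0.9  5.5]
turn [ 0.0001 -0.0003  0.0001]
```

servo_tool:
  deltas:
    - [-1,0,-0.5,2.5,0,0,0]
    - [-1,0,-0.4,2,0,0,0]
    - [-1,-4,0,0,0,0,0]
    - [-1,-5,0,0,0,0,0]
    - [-1,-5,0,0,0,0,0]

```text
time: 3.75
eef_pos: [0.6353, -0.0052, 0.0748]
eef_rot: [0.0, 0.975, 0.223, -0.0]
contact_force: [0.4, 0.2, -0.3]
gripper_width: 0.0002
finger_force: 0.0
```

servo_tool:
  deltas:
    - [-1,-5,0,0,0,0,0]
    - [-1,-5,0,0,0,0,0]
    - [-1,-5,0,0,0,0,0]
    - [-1,-5,0,0,0,0,0]
    - [-1,-5,0,0,0,0,0]

```text
time: 4.25
eef_pos: [0.6129, -0.0161, 0.0749]
eef_rot: [0.0, 0.975, 0.223, 0.0]
contact_force: [0.6, -0.1, 0.8]
gripper_width: 0.0
finger_force: 0.1
```

```bash
python3 h.py
```

```text
t 4.25 rack mm [-71.1 -24.   74.9] F [ 0.64 -0.08  0.76] w 0.0
to -112 130 [ 40.9   0.  -55.1]
to -112 74 [40.9  0.   0.9]
turn [ 0.  0. -0.]
```

servo_tool:
  deltas:
    - [-1,-4,0,0.2,0,0,0]
    - [-1,-4,0,0.2,0,0,0]
    - [-1,-4,0,0.2,0,0,0]
    - [-1,-4,0,0.2,0,0,0]
    - [-1,-3,0,0.2,0,0,0]

```text
time: 4.75
eef_pos: [0.5963, -0.0241, 0.0741]
eef_rot: [0.0, 0.975, 0.223, 0.001]
contact_force: [2.3, 1.5, 3.1]
gripper_width: -0.0004
finger_force: 1.9
```

Light contact is felt (3 N up) at 74 mm, so I keep that height and carry on.

servo_tool:
  deltas:
    - [-1,-4,0,0,0,0,0]
    - [-1,-4,0,0,0,0,0]
    - [-1,-4,0,0,0,0,0]
    - [-1,-4,0,0,0,0,0]
    - [-1,-4,0,0,0,0,0]

```text
time: 5.25
eef_pos: [0.5782, -0.0328, 0.074]
eef_rot: [-0.0, 0.975, 0.223, 0.0]
contact_force: [4.1, 1.5, 6.2]
gripper_width: 0.0003
finger_force: 2.9
```

```bash
python3 h.py; python3 -c "
from rig import optics;import cv2
f=optics.read_camera('side')['frame'][120:220,270:400];cv2.imwrite('pics/s2.png',cv2.convertScaleAbs(cv2.resize(f,None,fx=5,fy=5,interpolation=2),alpha=1.6))"
```

```text
t 5.25 rack mm [-32.6 -24.   74. ] F [4.07 1.47 6.19] w 0.0003
to -112 130 [ 79.5   0.  -55.9]
to -112 74 [79.4  0.   0.1]
turn [ 0.0002 -0.0008  0.0001]
```

View pics/s2.png

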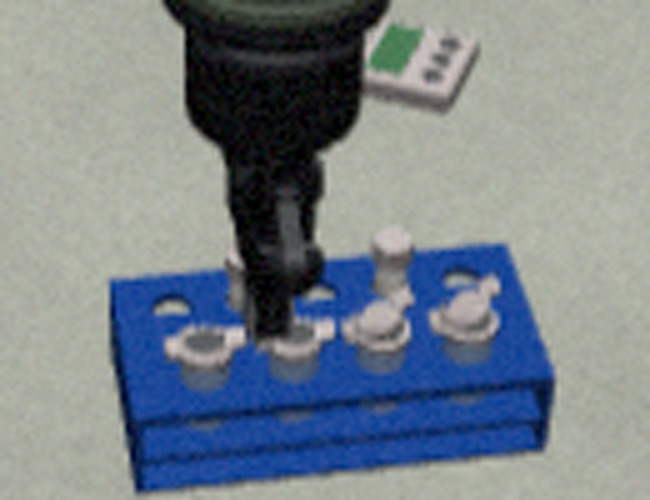

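Cap 1 at (205,345) lies flat and cap 2 at (298,335) is nearly down; the rack has not moved. The contact is somewhat firm at 6 N, so I ease it slightly.

servo_tool:
  deltas:
    - [-1,-4,0,-0.1,0,0,0]
    - [-1,-4,0,0,0,0,0]
    - [-1,-4,0,0,0,0,0]
    - [-1,-4,0,0,0,0,0]
    - [-1,-4,0,0,0,0,0]

```text
time: 5.8
eef_pos: [0.56, -0.0417, 0.074]
eef_rot: [0.0, 0.975, 0.223, 0.0]
contact_force: [3.0, 0.6, 4.7]
gripper_width: 0.0001
finger_force: 2.5
```

servo_tool:
  deltas:
    - [-1,-4,0,0,0,0,0]
    - [-1,-4,0,0,0,0,0]
    - [-1,-4,0,0,0,0,0]
    - [-1,-4,0,0,0,0,0]
    - [-1,-4,0,0,0,0,0]

```text
time: 6.3
eef_pos: [0.542, -0.0503, 0.074]
eef_rot: [0.0, 0.975, 0.223, 0.0]
contact_force: [3.3, 2.3, 5.6]
gripper_width: 0.0
finger_force: 2.8
```

Steady. Rack x is about 7 mm; on to the end.

servo_tool:
  deltas:
    - [-1,-4,0,0,0,0,0]
    - [-1,-4,0,0,0,0,0]
    - [-1,-4,0,0,0,0,0]
    - [-1,-4,0,0,0,0,0]
    - [-1,-4,0,0,0,0,0]

```text
time: 6.8
eef_pos: [0.524, -0.059, 0.074]
eef_rot: [0.0, 0.975, 0.223, 0.0]
contact_force: [3.4, 1.4, 6.1]
gripper_width: 0.0
finger_force: 2.9
```

servo_tool:
  deltas:
    - [-1,-4,0,0,0,0,0]
    - [-1,-4,0,0,0,0,0]
    - [-1,-4,0,0,0,0,0]
    - [-1,-4,0,0,0,0,0]
    - [-1,-4,0,0,0,0,0]

```text
time: 7.3
eef_pos: [0.5059, -0.0678, 0.0739]
eef_rot: [0.0, 0.975, 0.223, 0.0]
contact_force: [4.8, 2.4, 7.4]
gripper_width: 0.0004
finger_force: 3.3
```

servo_tool:
  deltas:
    - [-1,-4,0,0,0,0,0]
    - [-1,-4,0,0,0,0,0]
    - [-1,-4,0,0,0,0,0]
    - [-1,-4,0,0,0,0,0]
    - [-1,-4,0,0,0,0,0]

```text
time: 7.8
eef_pos: [0.488, -0.0764, 0.074]
eef_rot: [0.0, 0.975, 0.223, 0.0]
contact_force: [3.5, 1.7, 5.8]
gripper_width: 0.0003
finger_force: 2.9
```

servo_tool:
  deltas:
    - [-1,-4,0,0,0,0,0]
    - [-1,-4,0,0,0,0,0]
    - [-1,-4,0,0,0,0,0]
    - [-1,-4,0,0,0,0,0]
    - [-1,-4,0,0,0,0,0]

```text
time: 8.3
eef_pos: [0.4697, -0.0852, 0.0739]
eef_rot: [-0.0, 0.975, 0.223, -0.0]
contact_force: [2.4, 1.8, 4.1]
gripper_width: -0.0002
finger_force: 2.1
```

```bash
python3 h.py; python3 -c "
from rig import optics;import cv2
f=optics.read_camera('side')['frame'][120:220,270:400];cv2.imwrite('pics/s3.png',cv2.convertScaleAbs(cv2.resize(f,None,fx=5,fy=5,interpolation=2),alpha=1.6))"
```

```text
t 8.3 rack mm [ 87.9 -24.1  73.9] F [2.43 1.82 4.05] w -0.0002
to -112 130 [199.9   0.  -56.2]
to -112 74 [ 1.999e+02  1.000e-01 -2.000e-01]
turn [-0.0001  0.0002 -0.    ]
```

View pics/s3.png

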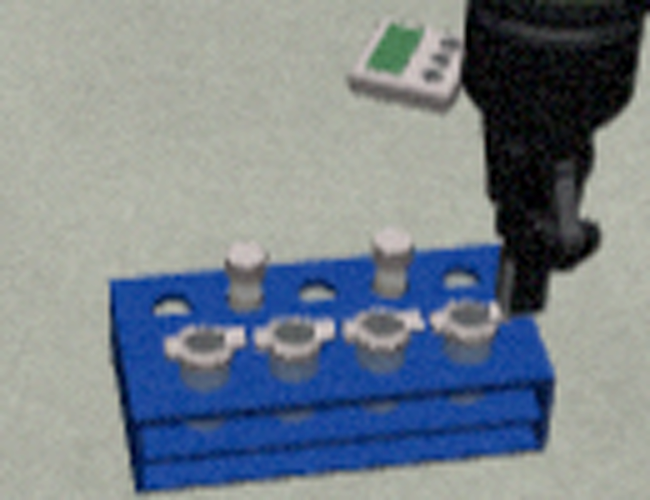

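All four caps lie flat, with centres (205,345), (293,337), (380,327) and (468,318); the rack and screw tubes are unmoved. I run off the end of the row, then rise clear.

servo_tool:
  deltas:
    - [-1,-4,0,0,0,0,0]
    - [-1,-4,0,0,0,0,0]
    - [-1,-5,0,0,0,0,0]
    - [-1,-5,0,0,0,0,0]
    - [-1,-4,0,0,0,0,0]

```text
time: 8.85
eef_pos: [0.4496, -0.0949, 0.0738]
eef_rot: [-0.0, 0.975, 0.223, -0.0]
contact_force: [0.6, 0.6, 0.2]
gripper_width: 0.0003
finger_force: 0.0
```

servo_tool:
  deltas:
    - [-1,0,0,-10,0,0,0]
    - [-1,0,0,-20,0,0,0]
    - [-1,0,0,-20,0,0,0]
    - [-1,0,0,-10,0,0,0]
    - [-1,0,0,0,0,0,0]

```text
time: 9.35
eef_pos: [0.4511, -0.0948, 0.1352]
eef_rot: [0.0, 0.975, 0.223, 0.001]
contact_force: [0.1, -0.0, -0.5]
gripper_width: 0.0002
finger_force: 0.0
```

servo_tool:
  deltas:
    - [-1,0,0,0,0,0,0]
    - [-1,0,0,0,0,0,0]
    - [-1,0,0,0,0,0,0]
    - [-1,0,0,0,0,0,0]
    - [-1,0,0,0,0,0,0]

```text
time: 9.85
eef_pos: [0.4502, -0.0945, 0.1336]
eef_rot: [-0.0, 0.975, 0.223, -0.0]
contact_force: [-0.7, -0.1, -1.4]
gripper_width: 0.0002
finger_force: 0.0
```

```bash
python3 h.py; python3 -c "
from rig import optics;import cv2
f=optics.read_camera('side')['frame'][150:220,280:390];cv2.imwrite('pics/s4.png',cv2.convertScaleAbs(cv2.resize(f,None,fx=7,fy=7,interpolation=2),alpha=1.6))"
```

```text
t 9.85 rack mm [109.5 -24.1 133.6] F [-0.68 -0.1  -1.4 ] w 0.0002
to -112 130 [2.215e+02 1.000e-01 3.500e+00]
to -112 74 [2.215e+02 2.000e-01 5.950e+01]
turn [-0.0004  0.0004  0.0001]
```

View pics/s4.png

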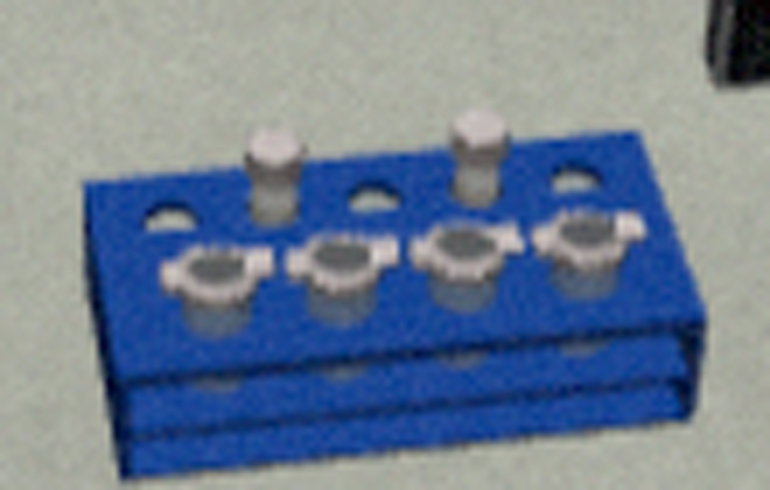

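All four caps are flat, at (218,270), (343,260), (466,247) and (588,235), and the gripper is clear at upper right, so I hand in.

```bash
python3 -c "
from rig import job
print(job.hand_in())"
```

```text
the job is handed in; nothing more can be done
None
```

I shut all four flip caps in one continuous low pass from the hinge end; the final picture shows them flat with the rack and screw-cap tubes unmoved, and the job was handed in at about 10 s (no verdict was returned).

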